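# Put the pistachio bowl away under the tea stand

## Robot

A 6-joint arm with a two-finger parallel gripper is mounted at the origin on the work surface. World frame = base frame: x ahead of the robot, y to its left, z up, the work surface at z = 0. Lengths are in m, angles in rad, forces in N, time in s.
With the tool pointing down it reaches from about 0.25 to 0.775 m from the base axis. Payload 4 kg.
Tool frame: the origin (TCP) lies midway between the tips of the shut fingers; the grasp point (between the pads) lies 19 mm behind it; z points along the fingers, y is the line along which they close (so a half turn about z gives the same grasp; the last joint's range is limited). The gripper opens to 94 mm and grips with 3 to 60 N. Pads are 16 mm wide; open, the fingers measure 119 mm over their backs; the gripper's body (75 mm by 177 mm) begins 78 mm behind the grasp point.
Start: joints at [1.204, 0.087, 1.371, -0, 1.684, -0.103], TCP at [0.143, 0.531, 0.206] pointing down, gripper open.
Joint ranges: [-3.1, 3.1], [-0.76, 2.03], [0.27, 2.55], [-1.08, 4.22], [0.17, 2.65], [-2.57, 2.57]. Speed limits (rad/s): [2.79, 2.79, 3.14, 3.14, 3.14, 3.14].

## Interface

Orientations are given as [roll, pitch, yaw] about the fixed x, y, z axes, in that order (R = Rz(yaw) Ry(pitch) Rx(roll)).
In Python, from bench import robot gives the robot as it stands. The module is installed in compiled form; this text tells all that it offers.
- The arm moves only by the tool arm_command, never from a script. Its argument "targets" is a list of rows, each a list of 4 numbers: the shift along the world's x, y, z as a fraction of full scale, then the turn about the world's z as a fraction of full scale. A call has 1 to 8 rows; each row is the pose to reach, as a shift and turn from the pose commanded when the call began; what a row does not reach only later rows make up. Full scale, the value 1, is 0.5 m for a shift and 120 degrees for a turn. A row lasts 1/12 s, in which the tool goes at most 41.7 mm and 7.16 degrees, less where a joint would pass 70% of its speed; a pose out of reach is approached as far as the arm can. A call with a number of a shift or a turn outside -1 to 1 is refused whole. A call with a gripper value outside its range is refused whole. "claw" is the closure, from 0 (fully open) to 1 (shut), set as the call begins (left out, the last holds). The fingers move at their own pace and stop on an object; the grip force is fixed at half the most. Time passes only in rows, so rows that repeat a pose let the fingers close. It gives the time, the measured TCP pose, the force, the opening and the grip force at its end, in the units of the state.
- robot.get_obs(): the state, without advancing time (a new reading comes with each control period).
- robot.snapshot(name): name is "scene" or "top"; returns the picture (480x640x3 uint8, red, green, blue); there is no depth.
- robot.camera_info(name): a dict with "vfov" (degrees; the focal length in pixels is half the picture's height over the tangent of half this angle, whatever the lens; pixels are square), "cx", "cy" (the principal point, pixels), "extrinsics" (4x4, takes a point from camera to world coordinates). Camera axes: x right, y up, looking along -z (the intrinsics and any distortion apply to the point x, -y, -z); pixel columns grow to the right and rows downward; lengths in m; the calibration is good to about 2 mm. A picture is of the moment at which its call begins. camera_info takes no time and is no camera call.
- robot.close_job(): hands the job in; it is judged then, once.
The state is a dict: "time": time; "joint_positions": joint angles; "qvel": joint speeds; "joint_torque": joint torques, N m; "tool_pos": TCP position; "ee_rot": TCP orientation; "wrist_force": force on the tool from outside, world axes, zero at the start; "wrist_torque": the same for the moment, N m; "width": finger opening in m; "finger_force": force on a finger pad.
Only numpy, scipy, OpenCV 4.12 (cv2) and the standard library are available. Lean on these libraries where they do the work, as an engineer would, in place of code of your own. Each camera call takes 0.05 s, during which the arm holds its last target. There are 200 camera calls.

## Task

First move the tea glass that stands in front of the tea stand's open half on to the coaster, upright. Then put the empty pistachio bowl away: slide it upright along the table through that opening, under the clear lower shelf, and sideways behind the low front rail until it gently touches the end panel at the rail's side. Leave it standing there, tip neither bowl nor glass, and do not disturb the other things on the table.

Things in the scene. Friction and masses are not known exactly. Their poses are not given: they have to be found in the camera images.
- stand: Two-tier tea stand, fixed, open front to its -x. Origin: centre, on the table. Dark teak end panels, inner faces y=+-138, 12 thick, x -55..60, 172 high. Two clear shelves 8 thick, x -52..60, undersides z=78 and z=160. No floor: things under it stand on the table. Low back rail 26 high, x 36..44. Front is open but for rail over one half (left y>0 or right y<0).
- rail: Low dark teak rail, fixed, 8 thick, 144 long (y), 26 high, closing the lower front of one half of the stand. Its origin is at stand x=-108, y=+66 or -66, on the table; the bar lies 38 ahead of it (stand x -74..-66) and reaches 72 either way in y: from the end panel to 6 past the stand's middle. Axes parallel to the stand's.
- bowl: Empty white ceramic bowl, loose, about 0.3 kg: open cone, rim diameter 116, foot diameter 44, 55 high, straight walls 4 thick flaring 33 deg from vertical, floor 6 thick. Origin: centre of the underside, z up. Put away, its rim touches the end panel with its centre at stand y=+-80; between front and back rails its centre can lie at stand x -27..-3.
- glass: Tea glass, loose, open, round, diameter 56, 88 high, wall 3, about 0.14 kg. Starts standing in front of the stand's open half, its centre at stand x = -108, y = -66 or +66 (the half without rail). Origin: centre of the underside, z up.
- coaster: Black plastic round coaster, fixed, diameter 100, 5 thick. Origin: centre of the underside.
- spare_glass: A second tea glass like the first, bystander, to one side of the stand. Origin: centre of the underside.
- jar: Amber sugar jar with steel cap, diameter 64, 85 high, bystander, to the other side of the stand. Origin: centre of the underside.
- remote: Black remote control lying flat, 45 (x) by 140 (y) by 18, bystander. Origin: centre of the underside.
Things that resemble listed ones, but are neither listed nor needed, are in the scene too. What is meant by the coaster is not orange, and is the larger of those in its own colour. Of the things shaped like the bowl, the white one is meant.

How it is judged:
By the outcome, as a careful person would: the job done as asked, in the order asked, and still so for the second after the job is handed in, with the robot touching nothing.
It also fails if it takes over 64 s, if anything falls off the work surface, if the arm or the gripper's body presses on something with over 40 N, if the wrist force passes 120 N, or if a joint passes its speed limit or range.

## Working session

There is one attempt and no reset: what is moved stays moved. The work goes in short steps, Python scripts to look and compute and a tool call to move; the robot and the scene stay as the last step left them, time stands still between calls to the robot, and variables do not carry over. Pictures are saved under pics/ and viewed, at most 10 in all, crops included, and the job is handed in when it is done.

Besides the shell and the picture viewer there is one more tool, called after "Emit:" by a JSON object that holds its "api" and its "payload". arm_command: Moves the arm, as the interface text tells. Shift numbers are shares of 0.5 m and turn numbers shares of 120 degrees, none past 1 either way. Its arguments: {"type":"object","properties":{"targets":{"type":"array"},"claw":{"type":"number"}},"required":["targets"]}

```bash
mkdir -p pics; python3 - <<'E'
from bench import robot
import cv2,numpy as np
for n in("scene","top"):
    c=robot.camera_info(n);print(n,{k:(np.round(v,4).tolist()) for k,v in c.items() if not isinstance(v,str)})
    cv2.imwrite(f"pics/{n}0.png",robot.snapshot(n)[:,:,::-1])
print(robot.get_obs())
E
```

```text
scene {'vfov': 49.0575, 'cx': 317.1225, 'cy': 245.5229, 'extrinsics': [[0.823, -0.4707, 0.318, 0.8739], [0.568, 0.6731, -0.4736, -0.5484], [0.0089, 0.5704, 0.8213, 1.0156], [0.0, 0.0, 0.0, 1.0]]}
top {'vfov': 56.0633, 'cx': 312.4973, 'cy': 240.6464, 'extrinsics': [[0.0069, 0.973, -0.2305, 0.2811], [-1.0, 0.0058, -0.0054, 0.0373], [-0.0039, 0.2306, 0.973, 1.0069], [0.0, 0.0, 0.0, 1.0]]}
{'time': 0.1, 'joint_positions': array([ 1.20394038e+00,  8.78638214e-02,  1.37207830e+00, -7.49257801e-06,
        1.68359431e+00, -1.03069085e-01]), 'qvel': array([ 3.10365006e-05, -7.63544916e-04, -3.53972143e-03,  8.79871166e-04,
       -1.18854250e-03,  4.43048378e-04]), 'joint_torque': array([ 2.46093092e-03, -3.41252732e+01, -3.03301442e+01,  7.20593962e-02,
        3.04091501e-02, -1.09296989e-04]), 'tool_pos': array([0.14322115, 0.53052109, 0.20444325]), 'ee_rot': array([-3.13965843e+00, -1.92580773e-04,  2.87780477e+00]), 'wrist_force': array([ 0.39113202, -0.3259669 ,  0.84454661]), 'wrist_torque': array([-0.03863561,  0.00759234, -0.00741835]), 'finger_force': 0.0, 'width': 0.09405375452309854}
```

View pics/scene0.png

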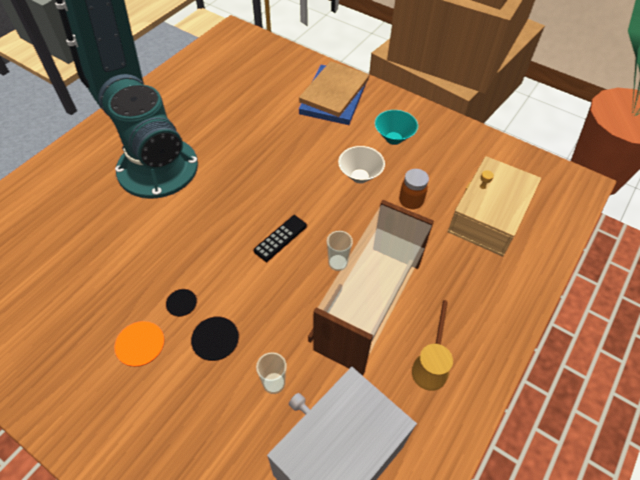

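View pics/top0.png

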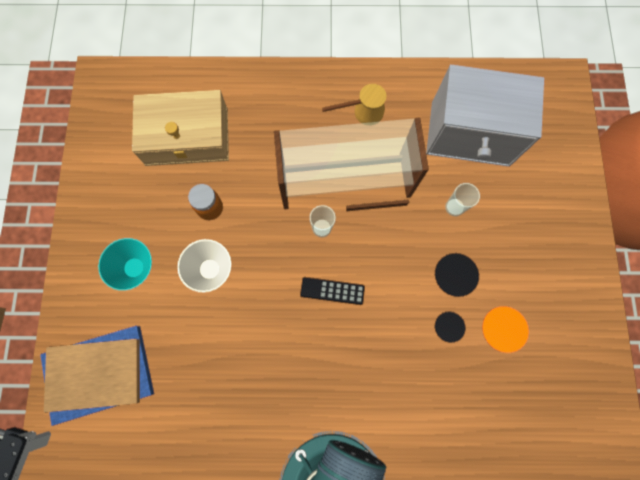

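Open half is y>0: the glass is at top-view (321,226) and the rail runs from (347,208) to (407,203). The white bowl is at (205,267) and the coaster, the larger black disc, at (457,275). Next I measure them.

```bash
cat > h.py <<'E'
import numpy as np,cv2
from bench import robot
def cam(n):
    c=robot.camera_info(n);E=np.array(c["extrinsics"]);f=240/np.tan(np.radians(c["vfov"])/2);return E,f,c["cx"],c["cy"]
def unproj(n,uv,z):
    E,f,cx,cy=cam(n);uv=np.atleast_2d(uv).astype(float)
    d=np.c_[(uv[:,0]-cx)/f,-(uv[:,1]-cy)/f,-np.ones(len(uv))]@E[:3,:3].T;o=E[:3,3]
    return o+d*((z-o[2])/d[:,2])[:,None]
def proj(n,P):
    E,f,cx,cy=cam(n);p=(np.atleast_2d(P)-E[:3,3])@E[:3,:3]
    return np.c_[cx+f*p[:,0]/-p[:,2],cy-f*p[:,1]/-p[:,2]]
E
python3 - <<'E'
from h import *
for n,boxes in (("top",dict(big=(425,245,490,305),small=(430,308,470,346),orange=(475,300,535,360))),("scene",dict(big=(185,312,245,365),small=(162,285,200,320),orange=(105,312,170,372)))):
    im=cv2.imread(f"pics/{n}0.png").astype(int)
    for k,(a,b,c,d) in boxes.items():
        s=im[b:d,a:c]; m=(s.sum(2)<120) if k!="orange" else ((s[...,2]>230)&(s[...,1]>110)&(s[...,0]<60))
        cs,_=cv2.findContours(m.astype(np.uint8),0,1);ct=max(cs,key=cv2.contourArea)[:,0]+[a,b]
        w=unproj(n,ct,.005)[:,:2].astype(np.float32);(x,y),r=cv2.minEnclosingCircle(w)
        print(n,k,round(x,4),round(y,4),"r",round(r,4), w.mean(0).round(4))
    big=cv2.resize(cv2.imread(f"pics/{n}0.png")[(100 if n=="top" else 185):(250 if n=="top" else 385),(260 if n=="top" else 290):(460 if n=="top" else 450)],None,fx=4 if n=="top" else 3,fy=4 if n=="top" else 3,interpolation=2)
    cv2.imwrite(f"pics/{n}crop.png",big)
E
```

```text
top big 0.4427 -0.2802 r 0.0466 [ 0.4429 -0.2806]
top small 0.3276 -0.2574 r 0.03 [ 0.3248 -0.2561]
top orange 0.3235 -0.3786 r 0.0497 [ 0.3233 -0.3787]
scene big 0.44 -0.2809 r 0.0485 [ 0.4405 -0.2811]
scene small 0.3251 -0.2583 r 0.0321 [ 0.3252 -0.2586]
scene orange 0.3192 -0.3777 r 0.0504 [ 0.3192 -0.378 ]
```

View pics/topcrop.png

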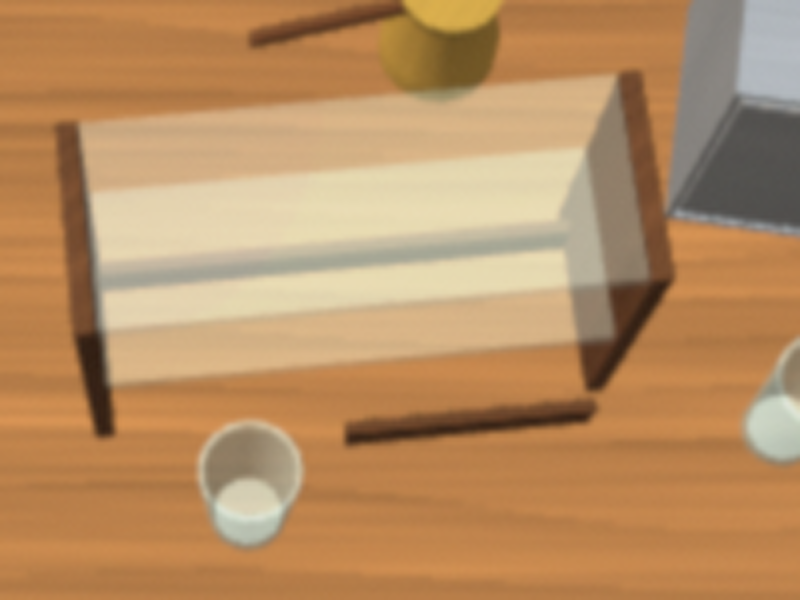

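Emit:
{"api": "arm_command", "payload": {"targets": [[0, 0.1, 0.2, 0], [0, 0.2, 0.2, 0], [0, 0.3, 0.2, 0], [0, 0.4, 0.2, 0], [0, 0.5, 0.2, 0], [0, 0.6, 0.2, 0], [0, 0.6, 0.2, 0], [0, 0.6, 0.2, 0]]}}

```text
time: 0.77
tool_pos: [0.1393, 0.7945, 0.2786]
ee_rot: [3.132, -0.002, 2.878]
wrist_force: [-0.3, 0.1, -0.2]
width: 0.0941
finger_force: 0.0
```

Emit:
{"api": "arm_command", "payload": {"targets": [[0, 0.1, 0, 0], [0, 0.2, 0, 0], [0, 0.3, 0, 0], [0, 0.4, 0, 0], [0, 0.4, 0, 0], [0, 0.4, 0, 0]]}}

```text
time: 1.27
tool_pos: [0.1227, 0.8416, 0.2308]
ee_rot: [3.083, -0.006, 2.878]
wrist_force: [0.1, -0.0, -0.5]
width: 0.0941
finger_force: 0.0
```

```bash
python3 -c "
from bench import robot
o=robot.get_obs();print(o['joint_positions'].round(3),o['qvel'].round(3),o['tool_pos'],o['ee_rot'])"
```

```text
[1.358 0.841 0.275 0.003 1.967 0.052] [ 0.026  0.071 -0.006 -0.002 -0.083  0.028] [0.12274408 0.841607   0.23078318] [ 3.08319351 -0.00617368  2.87802014]
```

Emit:
{"api": "arm_command", "payload": {"targets": [[0, 0.4, 0, 0], [0, 0.8, 0, 0], [0, 0.8, 0, 0], [0, 0.8, 0, 0], [0, 0.8, 0, 0], [0, 0.8, 0, 0]]}}

```text
time: 1.77
tool_pos: [0.1034, 0.89, 0.1585]
ee_rot: [3.05, -0.011, 2.879]
wrist_force: [-0.7, 0.7, -0.2]
width: 0.0944
finger_force: 0.0
```

Emit:
{"api": "arm_command", "payload": {"targets": [[0, -0.1, 0, 0], [0, -0.2, 0, 0], [0, -0.3, 0, 0], [0, -0.4, 0, 0], [0, -0.4, 0, 0], [0, -0.4, 0, 0]]}}

```text
time: 2.27
tool_pos: [0.1032, 0.6831, 0.1588]
ee_rot: [3.055, -0.011, 2.878]
wrist_force: [0.4, 1.2, -0.3]
width: 0.0939
finger_force: 0.0
```

```bash
python3 -c "
from bench import robot
o=robot.get_obs();print(o['joint_positions'].round(3),o['qvel'].round(3),o['tool_pos'],o['ee_rot'])"
```

```text
[1.335 0.347 1.157 0.008 1.552 0.028] [-0.047 -0.284  0.338  0.018 -0.152 -0.042] [0.10320503 0.6830932  0.1587641 ] [ 3.05545946 -0.01055396  2.87771306]
```

Pushing past the reach limit tilts the tool, and the tilt stays commanded afterwards. The upper shelf blocks a straight-down gripper body. A tilt of about 33° in the closing plane lets it pinch the bowl's front wall and clear the stand, so I'll build up that tilt.

Emit:
{"api": "arm_command", "payload": {"targets": [[0.02, 0.08, 0.08, 0], [0.04, 0.16, 0.16, 0], [0.06, 0.24, 0.24, 0], [0.08, 0.3, 0.3, 0], [0.2, 0.8, 0.4, 0], [0.2, 0.8, 0.4, 0], [0.2, 0.8, 0.4, 0], [0.2, 0.8, 0.4, 0]]}}

```text
time: 2.93
tool_pos: [0.1505, 0.8476, 0.2596]
ee_rot: [3.013, -0.015, 2.878]
wrist_force: [0.6, -0.2, 1.1]
width: 0.0938
finger_force: 0.0
```

Emit:
{"api": "arm_command", "payload": {"targets": [[0.2, 0.8, 0.6, 0], [0.2, 0.8, 0.6, 0], [0.2, 0.8, 0.6, 0], [0.2, 0.8, 0.6, 0], [0.2, 0.8, 0.6, 0], [0.2, 0.8, 0.6, 0]]}}

```text
time: 3.43
tool_pos: [0.1601, 0.8453, 0.2863]
ee_rot: [2.974, -0.017, 2.879]
wrist_force: [-0.1, 1.0, -0.4]
width: 0.0945
finger_force: 0.0
```

Emit:
{"api": "arm_command", "payload": {"targets": [[0.2, 0.8, 0, 0], [0.2, 0.8, 0, 0], [0.2, 0.8, 0, 0], [0.2, 0.8, 0, 0], [0.2, 0.8, 0, 0], [0.2, 0.8, 0, 0]]}}

```text
time: 3.93
tool_pos: [0.1804, 0.8976, 0.2051]
ee_rot: [2.942, -0.02, 2.88]
wrist_force: [-0.6, -0.8, -1.0]
width: 0.0937
finger_force: 0.0
```

The tilt works, about 0.035 rad per call. The glass has to go first with a vertical tool, so I turn about 135° and pull outward to undo the tilt.

Emit:
{"api": "arm_command", "payload": {"targets": [[0, -0.05, 0.05, 0.059], [0, -0.1, 0.1, 0.118], [0, -0.15, 0.1, 0.177], [0, -0.15, 0.1, 0.236], [0, -0.15, 0.1, 0.295], [0, -0.15, 0.1, 0.354], [0, -0.15, 0.1, 0.413], [0, -0.15, 0.1, 0.472]]}}

```text
time: 4.6
tool_pos: [0.1805, 0.8221, 0.2578]
ee_rot: [2.94, -0.018, -2.409]
wrist_force: [0.1, -0.7, -0.4]
width: 0.094
finger_force: 0.0
```

Emit:
{"api": "arm_command", "payload": {"targets": [[0, 0, 0, 0.059], [0, 0, 0, 0.118], [0, 0, 0, 0.177], [0, 0, 0, 0.236], [0, 0, 0, 0.295], [0, 0, 0, 0.354], [0, 0, 0, 0.413], [0, 0, 0, 0.472]]}}

```text
time: 5.27
tool_pos: [0.1709, 0.7901, 0.2391]
ee_rot: [2.952, 0.013, -1.443]
wrist_force: [0.9, -0.3, 0.1]
width: 0.0939
finger_force: 0.0
```

```bash
cat >> h.py <<'E'
from scipy.spatial.transform import Rotation as Ro
def st():
    o=robot.get_obs();R=Ro.from_euler('xyz',o['ee_rot']).as_matrix()
    print("t",round(o['time'],2),"q",o['joint_positions'].round(3),"p",o['tool_pos'].round(4),"z",R[:,2].round(3),"y",R[:,1].round(3),"F",o['wrist_force'].round(1),"w",round(o['width'],4),o['finger_force'])
    return o,R
E
python3 -c "
from h import *
st()"
```

```text
t 5.27 q [ 1.212  0.839  0.274  0.201  2.098 -1.963] p [0.1709 0.7901 0.2391] z [-0.189 -0.011 -0.982] y [-0.974 -0.128  0.189] F [ 0.9 -0.3  0.1] w 0.0939 0.0
```

Emit:
{"api": "arm_command", "payload": {"targets": [[0, -0.06, 0.02, -0.059], [0, -0.12, 0.04, -0.118], [0, -0.18, 0.06, -0.177], [0, -0.24, 0.08, -0.236], [0, -0.3, 0.08, -0.295], [0, -0.36, 0.08, -0.354], [0, -0.42, 0.08, -0.413], [0, -0.48, 0.08, -0.472]]}}

```text
time: 5.93
tool_pos: [0.1707, 0.5487, 0.2799]
ee_rot: [2.95, 0.014, -2.441]
wrist_force: [0.6, -0.7, 0.8]
width: 0.0941
finger_force: 0.0
```

Emit:
{"api": "arm_command", "payload": {"targets": [[0, -0.07, 0, -0.059], [0, -0.14, 0, -0.118], [0, -0.21, 0, -0.177], [0, -0.28, 0, -0.236], [0, -0.35, 0, -0.295], [0, -0.42, 0, -0.354], [0, -0.5, 0, -0.413], [0, -0.54, 0, -0.472]]}}

```text
time: 6.6
tool_pos: [0.1703, 0.2774, 0.2803]
ee_rot: [2.949, 0.014, 2.852]
wrist_force: [0.7, -0.1, -0.3]
width: 0.094
finger_force: 0.0
```

```bash
python3 -c "
from h import *
st()"
```

```text
t 6.6 q [ 0.752 -0.583  1.764  0.087  1.786 -0.505] p [0.1703 0.2774 0.2803] z [ 0.068  0.18  -0.981] y [0.277 0.941 0.192] F [ 0.7 -0.1 -0.3] w 0.094 0.0
```

Emit:
{"api": "arm_command", "payload": {"targets": [[-0.07, -0.2, 0, 0], [-0.07, -0.2, 0, 0], [-0.07, -0.2, 0, 0], [-0.07, -0.2, 0, 0]]}}

```text
time: 6.93
tool_pos: [0.1496, 0.1925, 0.2854]
ee_rot: [2.967, 0.005, 2.856]
wrist_force: [-0.5, -0.2, 0.9]
width: 0.0936
finger_force: 0.0
```

```bash
python3 -c "
from h import *
st()"
```

```text
t 6.93 q [ 0.493 -0.756  1.827  0.129  1.941 -0.738] p [0.1496 0.1925 0.2854] z [ 0.054  0.166 -0.985] y [0.276 0.945 0.174] F [-0.5 -0.2  0.9] w 0.0936 0.0
```

Emit:
{"api": "arm_command", "payload": {"targets": [[-0.04, -0.2, 0, 0], [-0.04, -0.2, 0, 0], [-0.04, -0.2, 0, 0]]}}

```text
time: 7.18
tool_pos: [0.1754, 0.1252, 0.3025]
ee_rot: [2.987, -0.017, 2.869]
wrist_force: [0.5, -0.0, 0.3]
width: 0.0939
finger_force: 0.0
```

Emit:
{"api": "arm_command", "payload": {"targets": [[-0.06, -0.2, 0, 0], [-0.06, -0.2, 0, 0], [-0.06, -0.2, 0, 0]]}}

```text
time: 7.43
tool_pos: [0.179, 0.0389, 0.3121]
ee_rot: [2.995, -0.037, 2.871]
wrist_force: [1.4, 0.4, -0.2]
width: 0.0938
finger_force: 0.0
```

```bash
python3 -c "
from h import *
st()"
```

```text
t 7.43 q [-0.401 -0.757  1.769  0.172  2.178 -1.604] p [0.179  0.0389 0.3121] z [ 0.004  0.151 -0.989] y [0.27  0.952 0.146] F [ 1.4  0.4 -0.2] w 0.0938 0.0
```

Emit:
{"api": "arm_command", "payload": {"targets": [[0.04, -0.06, 0, 0], [0.08, -0.12, 0, 0], [0.12, -0.18, 0, 0], [0.15, -0.25, -0.04, 0], [0.16, -0.33, -0.08, 0], [0.17, -0.41, -0.12, 0], [0.18, -0.49, -0.16, 0], [0.19, -0.57, -0.2, 0]]}}

```text
time: 8.1
tool_pos: [0.2729, -0.2342, 0.2175]
ee_rot: [2.997, -0.038, 2.868]
wrist_force: [0.1, 0.3, -0.3]
width: 0.0942
finger_force: 0.0
```

Emit:
{"api": "arm_command", "payload": {"targets": [[0, -0.08, 0, 0], [0, -0.16, 0, 0], [0, -0.24, 0, 0], [0, -0.32, 0, 0], [0, -0.4, 0, 0], [0, -0.48, 0, 0], [0, -0.56, 0, 0], [0, -0.64, 0, 0]]}}

```text
time: 8.77
tool_pos: [0.2735, -0.5543, 0.218]
ee_rot: [2.997, -0.039, 2.869]
wrist_force: [0.7, -1.0, 0.4]
width: 0.0941
finger_force: 0.0
```

```bash
python3 -c "
from h import *
st()"
```

```text
t 8.77 q [-1.233  0.348  1.044  0.054  1.89  -2.515] p [ 0.2735 -0.5543  0.218 ] z [ 0.002  0.149 -0.989] y [0.272 0.952 0.144] F [ 0.7 -1.   0.4] w 0.0941 0.0
```

Emit:
{"api": "arm_command", "payload": {"targets": [[0, -0.08, 0, -0.05], [0, -0.16, 0, -0.1], [0, -0.24, 0, -0.1], [0, -0.32, 0, -0.1], [0, -0.8, 0.2, -0.1], [0, -0.8, 0.2, -0.1], [0, -0.8, 0.2, -0.1]]}}

```text
time: 9.35
tool_pos: [0.2546, -0.7562, 0.2215]
ee_rot: [3.011, -0.023, 2.656]
wrist_force: [-0.2, -0.4, 0.3]
width: 0.0942
finger_force: 0.0
```

```bash
python3 -c "
from h import *
st()"
```

```text
t 9.35 q [-1.347  0.854  0.277  0.08   2.123 -2.393] p [ 0.2546 -0.7562  0.2215] z [ 0.041  0.126 -0.991] y [0.465 0.876 0.13 ] F [-0.2 -0.4  0.3] w 0.0942 0.0
```

Emit:
{"api": "arm_command", "payload": {"targets": [[0, -0.8, 0.3, 0], [0, -0.8, 0.3, 0]]}}

```text
time: 9.52
tool_pos: [0.2378, -0.7731, 0.2307]
ee_rot: [3.045, 0.01, 2.654]
wrist_force: [-0.3, 0.0, 0.5]
width: 0.0937
finger_force: 0.0
```

Emit:
{"api": "arm_command", "payload": {"targets": [[0, -0.8, 0.3, 0], [0, -0.8, 0.3, 0], [0, -0.8, 0.3, 0]]}}

```text
time: 9.77
tool_pos: [0.215, -0.7929, 0.2233]
ee_rot: [3.066, 0.03, 2.651]
wrist_force: [0.5, -0.5, 0.3]
width: 0.094
finger_force: 0.0
```

```bash
python3 -c "
from h import *
st()"
```

```text
t 9.77 q [-1.405  0.851  0.275  0.079  2.056 -2.45 ] p [ 0.215  -0.7929  0.2233] z [ 0.062  0.053 -0.997] y [0.468 0.88  0.075] F [ 0.5 -0.5  0.3] w 0.094 0.0
```

Emit:
{"api": "arm_command", "payload": {"targets": [[0.1, -0.8, 0.3, 0], [0.1, -0.8, 0.3, 0]]}}

```text
time: 9.93
tool_pos: [0.2105, -0.8075, 0.2178]
ee_rot: [3.088, 0.051, 2.649]
wrist_force: [-0.4, -0.3, 0.9]
width: 0.094
finger_force: 0.0
```

Emit:
{"api": "arm_command", "payload": {"targets": [[0.1, -0.8, 0.3, 0], [0.1, -0.8, 0.3, 0]]}}

```text
time: 10.1
tool_pos: [0.2071, -0.8217, 0.2143]
ee_rot: [3.111, 0.073, 2.649]
wrist_force: [-0.1, 0.5, -0.5]
width: 0.0941
finger_force: 0.0
```

```bash
python3 -c "
from h import *
st()"
```

```text
t 10.1 q [-1.422  0.862  0.275  0.083  1.984 -2.467] p [ 0.2071 -0.8217  0.2143] z [ 0.078 -0.008 -0.997] y [0.471 0.882 0.03 ] F [-0.1  0.5 -0.5] w 0.0941 0.0
```

Emit:
{"api": "arm_command", "payload": {"targets": [[0.1, -0.8, 0.3, 0], [0.1, -0.8, 0.3, 0]]}}

```text
time: 10.27
tool_pos: [0.2038, -0.8361, 0.2115]
ee_rot: [3.136, 0.095, 2.648]
wrist_force: [0.8, 0.7, -0.4]
width: 0.0942
finger_force: 0.0
```

```bash
python3 - <<'E'
from h import *
from scipy.optimize import least_squares
pts=[((60,150,172),(57,125)),((60,138,172),(79,124)),((-55,138,172),(97,331)),((-55,150,172),(78,336)),((60,-138,172),(620,72)),((60,-150,172),(641,72)),((-55,-150,172),(673,278)),((-55,-138,172),(650,284)),((-55,-138,0),(588,388)),((-55,-150,0),(602,388)),((-55,138,0),(113,433)),((-55,150,0),(97,436)),((-74,6,0),(347,444)),((-74,-138,0),(592,419)),((-66,6,26),(347,424)),((-66,-138,26),(595,400))]
S=np.array([p[0] for p in pts])/1000;uv=np.array([p[1] for p in pts])/4+[260,100]-.4
def W(v,S):
    c,s=np.cos(v[2]),np.sin(v[2]);return np.c_[v[0]+c*S[:,0]-s*S[:,1],v[1]+s*S[:,0]+c*S[:,1],S[:,2]]
f=lambda v:(proj("top",W(v,S))-uv).ravel()
r=least_squares(f,[.67,-.04,0],loss="soft_l1");print("stand",r.x.round(4));print(f(r.x).reshape(-1,2).round(1).tolist())
g=W(r.x,np.array([[-.108,.066,0]]));print("glass exp",g)
print("glass base px",unproj("top",[[249/4+260-.4,513/4+100-.4]],.004),"rim",unproj("top",[[250/4+260-.4,471/4+100-.4]],.088))
for n,(a,b,c,d) in (("top",(165,230,245,300)),("scene",(325,140,395,190))):
    s=cv2.imread(f"pics/{n}0.png")[b:d,a:c].astype(int);m=((s.max(2)-s.min(2)<45)&(s.min(2)>110)).astype(np.uint8)
    cs,_=cv2.findContours(m,0,1);ct=max(cs,key=cv2.contourArea)[:,0]+[a,b];h=cv2.convexHull(ct)[:,0]
    w=unproj(n,h,.055)[:,:2]
    q=least_squares(lambda v:np.hypot(*(w-v[:2]).T)-.058,w.mean(0),loss="soft_l1",f_scale=.002)
    print("bowl",n,q.x.round(4),np.abs(q.fun).max().round(4),q.cost)
    print(n,"stand edges in scene check",proj("scene",W(r.x,S[[7,8,2,12,13]])).round(0).tolist())
st()
E
```

```text
stand [ 0.6643 -0.0325  0.1043]
[[-0.6, -0.9], [-0.2, -1.2], [0.0, 0.5], [-1.3, -0.2], [-0.2, -0.5], [0.4, -1.0], [1.3, 0.2], [1.0, -0.8], [-0.7, 1.3], [0.9, 0.8], [0.8, 1.2], [-0.3, 0.9], [-0.5, 0.8], [-0.5, 1.3], [-0.2, -0.9], [0.5, -0.8]]
glass exp [[0.54999357 0.02191589 0.        ]]
glass base px [[0.5490683  0.02160326 0.004     ]] rim [[0.54966276 0.0224399  0.088     ]]
bowl top [0.4523 0.2751] 0.0026 3.434111518878699e-05
top stand edges in scene check [[316.0, 308.0], [316.0, 347.0], [380.0, 204.0], [339.0, 290.0], [308.0, 343.0]]
bowl scene [0.4485 0.2768] 0.0026 1.605337310893433e-05
scene stand edges in scene check [[316.0, 308.0], [316.0, 347.0], [380.0, 204.0], [339.0, 290.0], [308.0, 343.0]]
t 10.27 q [-1.43   0.866  0.275  0.086  1.948 -2.474] p [ 0.2038 -0.8361  0.2115] z [ 0.086 -0.04  -0.995] y [0.473 0.881 0.005] F [ 0.8  0.7 -0.4] w 0.0942 0.0
```

View pics/scenecrop.png

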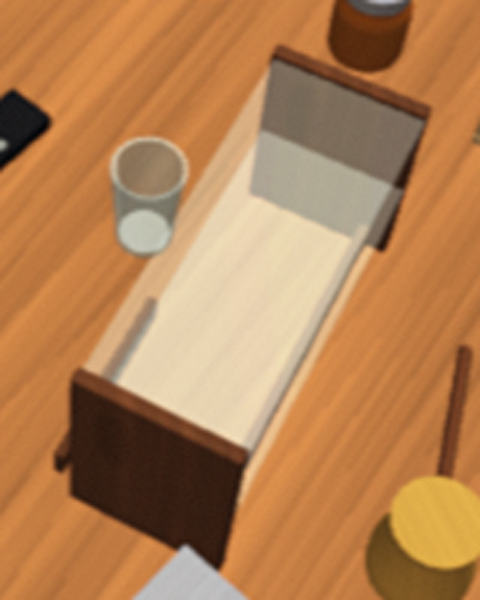

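Emit:
{"api": "arm_command", "payload": {"targets": [[0.031, 0.076, 0.01, 0.035], [0.062, 0.152, 0.02, 0.07], [0.093, 0.228, 0.02, 0.105], [0.124, 0.304, 0.02, 0.14], [0.155, 0.38, 0.02, 0.175], [0.186, 0.456, 0.02, 0.21], [0.217, 0.532, 0.02, 0.245], [0.248, 0.608, 0.02, 0.283]]}}

```text
time: 10.93
tool_pos: [0.3652, -0.5094, 0.2233]
ee_rot: [-3.134, 0.055, 3.08]
wrist_force: [0.3, 0.6, 0.1]
width: 0.0936
finger_force: 0.0
```

Emit:
{"api": "arm_command", "payload": {"targets": [[0.031, 0.076, 0, 0], [0.062, 0.152, 0, 0], [0.093, 0.228, 0, 0], [0.124, 0.304, 0, 0], [0.155, 0.38, 0, 0], [0.186, 0.456, 0, 0], [0.217, 0.532, 0, 0], [0.248, 0.608, 0, 0]]}}

```text
time: 11.6
tool_pos: [0.4886, -0.2061, 0.2236]
ee_rot: [-3.134, 0.055, 3.077]
wrist_force: [1.2, -0.6, 0.6]
width: 0.0939
finger_force: 0.0
```

Emit:
{"api": "arm_command", "payload": {"targets": [[0.033, 0.076, 0, 0], [0.066, 0.152, 0, 0], [0.1, 0.228, 0, 0], [0.133, 0.304, 0, 0], [0.166, 0.38, 0, 0], [0.2, 0.456, 0, 0], [0.2, 0.5, 0, 0], [0.2, 0.5, 0, 0]]}}

```text
time: 12.27
tool_pos: [0.5884, 0.0467, 0.2228]
ee_rot: [-3.136, 0.054, 3.084]
wrist_force: [0.5, -0.9, 1.1]
width: 0.094
finger_force: 0.0
```

```bash
python3 -c "
from h import *
st()"
```

```text
t 12.27 q [-0.012  0.134  1.287 -0.008  1.668 -1.525] p [0.5884 0.0467 0.2228] z [ 0.053 -0.009 -0.999] y [ 0.058  0.998 -0.006] F [ 0.5 -0.9  1.1] w 0.094 0.0
```

Emit:
{"api": "arm_command", "payload": {"targets": [[-0.04, -0.025, 0, 0.04], [-0.075, -0.05, 0, 0.078], [-0.075, -0.05, -0.08, 0.078], [-0.075, -0.05, -0.15, 0.078], [-0.075, -0.05, -0.2, 0.078], [-0.075, -0.05, -0.24, 0.078], [-0.075, -0.05, -0.24, 0.078], [-0.075, -0.05, -0.24, 0.078]]}}

```text
time: 12.93
tool_pos: [0.5499, 0.0159, 0.1025]
ee_rot: [-3.134, 0.052, -3.044]
wrist_force: [-0.3, -0.2, -0.4]
width: 0.0941
finger_force: 0.0
```

```bash
python3 -c "
from h import *
st()
ims=[robot.snapshot(n)[a:b,c:d,::-1] for n,a,b,c,d in(('top',140,290,250,400),('scene',180,330,260,410))]
cv2.imwrite('pics/g1.png',cv2.resize(np.hstack(ims),None,fx=2.6,fy=2.6,interpolation=2))"
```

```text
t 12.93 q [-7.500e-02  9.000e-02  1.574e+00  1.000e-03  1.424e+00 -1.744e+00] p [0.5499 0.0159 0.1025] z [ 0.053 -0.003 -0.999] y [-0.097  0.995 -0.008] F [-0.3 -0.2 -0.4] w 0.0941 0.0
```

View pics/g1.png

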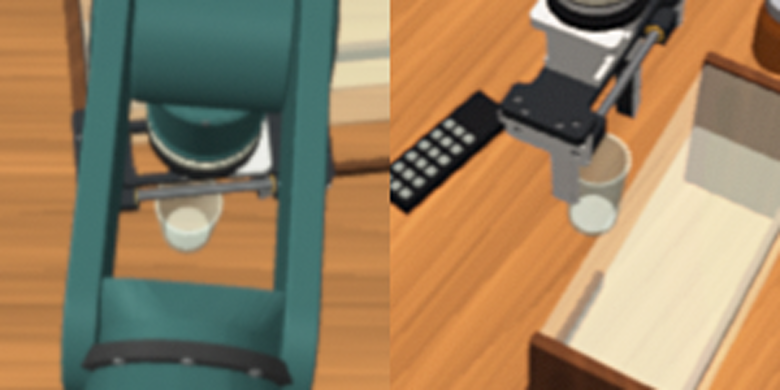

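The fingers straddle the glass. I centre on it, descend and grip.

Emit:
{"api": "arm_command", "payload": {"targets": [[0.002, 0.012, -0.03, 0], [0.002, 0.012, -0.07, 0], [0.002, 0.012, -0.11, 0], [0.002, 0.012, -0.14, 0], [0.002, 0.012, -0.14, 0], [0.002, 0.012, -0.14, 0]]}}

```text
time: 13.53
tool_pos: [0.5528, 0.0226, 0.0345]
ee_rot: [-3.133, 0.056, -3.043]
wrist_force: [-0.7, 0.6, 0.8]
width: 0.0938
finger_force: 0.0
```

Emit:
{"api": "arm_command", "payload": {"targets": [[0, 0, 0, 0], [0, 0, 0, 0], [0, 0, 0, 0], [0, 0, 0, 0], [0, 0, 0, 0], [0, 0, 0, 0], [0, 0, 0, 0], [0, 0, 0, 0]], "claw": 1}}

```text
time: 14.2
tool_pos: [0.5522, 0.023, 0.0335]
ee_rot: [-3.134, 0.056, -3.043]
wrist_force: [-0.7, 1.3, 2.0]
width: 0.0553
finger_force: 30.0
```

Emit:
{"api": "arm_command", "payload": {"targets": [[0, 0, 0.06, 0], [0, 0, 0.13, 0], [-0.01, -0.01, 0.16, 0], [-0.03, -0.08, 0.16, 0], [-0.055, -0.155, 0.16, 0], [-0.08, -0.23, 0.16, 0], [-0.107, -0.305, 0.16, 0], [-0.134, -0.38, 0.16, 0]]}}

```text
time: 14.87
tool_pos: [0.4837, -0.1685, 0.1126]
ee_rot: [-3.134, 0.054, -3.042]
wrist_force: [-0.3, 0.1, -1.8]
width: 0.0556
finger_force: 30.0
```

Emit:
{"api": "arm_command", "payload": {"targets": [[-0.026, -0.07, 0, 0], [-0.05, -0.14, 0, 0], [-0.074, -0.2, 0, 0], [-0.083, -0.226, 0, 0], [-0.083, -0.226, -0.04, 0], [-0.083, -0.226, -0.08, 0], [-0.083, -0.226, -0.08, 0], [-0.083, -0.226, -0.08, 0]]}}

```text
time: 15.53
tool_pos: [0.4422, -0.2793, 0.0714]
ee_rot: [-3.137, 0.052, -3.043]
wrist_force: [-0.3, -0.4, -1.0]
width: 0.0551
finger_force: 30.0
```

```bash
python3 -c "
from h import *
st()
ims=[robot.snapshot(n)[a:b,c:d,::-1] for n,a,b,c,d in(('top',200,350,380,530),('scene',240,390,150,300))]
cv2.imwrite('pics/g2.png',cv2.resize(np.hstack(ims),None,fx=2.6,fy=2.6,interpolation=2))"
```

```text
t 15.53 q [-0.694  0.061  1.67   0.034  1.371 -2.37 ] p [ 0.4422 -0.2793  0.0714] z [ 0.052  0.    -0.999] y [-0.098  0.995 -0.005] F [-0.3 -0.4 -1. ] w 0.0551 29.99976360675646
```

View pics/g2.png

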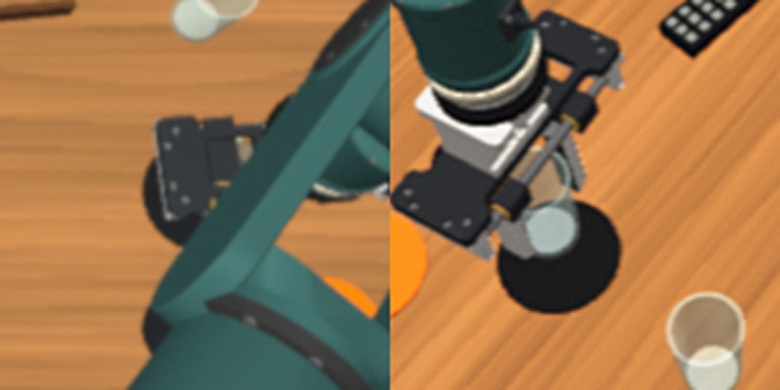

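Emit:
{"api": "arm_command", "payload": {"targets": [[0.002, -0.002, -0.03, 0], [0.002, -0.002, -0.055, 0], [0.002, -0.002, -0.062, 0], [0.002, -0.002, -0.065, 0], [0.002, -0.002, -0.066, 0], [0.002, -0.002, -0.066, 0]]}}

```text
time: 16.13
tool_pos: [0.4452, -0.2816, 0.0414]
ee_rot: [-3.132, 0.056, -3.042]
wrist_force: [-0.0, -0.9, -0.0]
width: 0.0554
finger_force: 30.0
```

Emit:
{"api": "arm_command", "payload": {"targets": [[0, 0, -0.003, 0], [0, 0, -0.003, 0], [0, 0, -0.005, 0], [0, 0, -0.005, 0]]}}

```text
time: 16.47
tool_pos: [0.445, -0.2815, 0.0385]
ee_rot: [-3.133, 0.056, -3.043]
wrist_force: [-0.2, 1.6, 1.2]
width: 0.0551
finger_force: 30.0
```

Emit:
{"api": "arm_command", "payload": {"targets": [[0, 0, -0.001, 0], [0, 0, -0.002, 0], [0, 0, -0.002, 0]]}}

```text
time: 16.72
tool_pos: [0.4453, -0.2815, 0.0385]
ee_rot: [-3.133, 0.057, -3.043]
wrist_force: [-1.7, 1.9, 6.4]
width: 0.0557
finger_force: 30.0
```

Emit:
{"api": "arm_command", "payload": {"targets": [[0, 0, 0, 0], [0, 0, 0, 0], [0, 0, 0, 0], [0, 0, 0, 0], [0, 0, 0, 0], [0, 0, 0, 0]], "claw": 0}}

```text
time: 17.22
tool_pos: [0.4444, -0.2811, 0.0364]
ee_rot: [-3.134, 0.055, -3.043]
wrist_force: [0.4, -0.1, 0.7]
width: 0.0911
finger_force: 0.0
```

Emit:
{"api": "arm_command", "payload": {"targets": [[0, 0, 0.03, 0], [0, 0, 0.07, 0], [0, 0, 0.14, 0], [0, 0, 0.22, 0], [0, 0, 0.3, 0], [0, 0, 0.34, 0]]}}

```text
time: 17.72
tool_pos: [0.4459, -0.2823, 0.2126]
ee_rot: [-3.128, 0.061, -3.042]
wrist_force: [0.1, -0.4, -0.3]
width: 0.0938
finger_force: 0.0
```

```bash
python3 -c "
from h import *
st()"
```

```text
t 17.72 q [-0.694 -0.007  1.456  0.034  1.64  -2.361] p [ 0.4459 -0.2823  0.2126] z [ 0.062 -0.008 -0.998] y [-0.098  0.995 -0.014] F [ 0.1 -0.4 -0.3] w 0.0938 0.0
```

Glass released on the coaster. Next I go to the free +y side and build up the tilt with the closing axis radial.

Emit:
{"api": "arm_command", "payload": {"targets": [[0, 0.08, 0.01, -0.03], [0, 0.16, 0.02, -0.06], [0, 0.24, 0.03, -0.09], [0, 0.32, 0.04, -0.12], [0, 0.4, 0.06, -0.15], [0, 0.48, 0.08, -0.19], [-0.02, 0.56, 0.1, -0.19], [-0.05, 0.63, 0.12, -0.19]]}}

```text
time: 18.38
tool_pos: [0.4192, 0.0359, 0.2667]
ee_rot: [-3.134, 0.054, 2.843]
wrist_force: [0.6, -0.0, 1.5]
width: 0.0937
finger_force: 0.0
```

Emit:
{"api": "arm_command", "payload": {"targets": [[-0.04, 0.07, 0, 0], [-0.08, 0.14, 0, 0], [-0.12, 0.21, 0, 0], [-0.16, 0.28, 0, 0], [-0.2, 0.35, 0, 0], [-0.24, 0.42, 0, 0], [-0.28, 0.49, 0, 0], [-0.32, 0.56, 0, 0]]}}

```text
time: 19.05
tool_pos: [0.258, 0.3153, 0.2669]
ee_rot: [-3.135, 0.056, 2.843]
wrist_force: [1.1, -0.8, -0.5]
width: 0.094
finger_force: 0.0
```

Emit:
{"api": "arm_command", "payload": {"targets": [[-0.04, 0.07, 0, 0], [-0.08, 0.14, 0, 0], [-0.12, 0.21, 0, 0], [-0.15, 0.28, 0, 0], [-0.17, 0.36, 0, 0], [-0.18, 0.44, 0, 0], [-0.18, 0.6, 0, 0], [-0.18, 0.8, 0.1, 0]]}}

```text
time: 19.72
tool_pos: [0.1681, 0.6157, 0.2771]
ee_rot: [-3.127, 0.055, 2.844]
wrist_force: [1.3, 0.8, -0.3]
width: 0.0939
finger_force: 0.0
```

```bash
python3 -c "
from h import *
st()"
```

```text
t 19.72 q [ 1.246  0.303  0.979 -0.058  1.872 -0.044] p [0.1681 0.6157 0.2771] z [ 0.048 -0.03  -0.998] y [ 0.294  0.956 -0.014] F [ 1.3  0.8 -0.3] w 0.0939 0.0
```

Emit:
{"api": "arm_command", "payload": {"targets": [[-0.01, 0.08, 0, 0], [-0.02, 0.16, 0, 0], [-0.03, 0.24, 0, 0], [-0.04, 0.32, 0, 0], [0, 0.8, 0.2, 0], [0, 0.8, 0.2, 0], [0, 0.8, 0.2, 0]]}}

```text
time: 20.3
tool_pos: [0.1462, 0.7979, 0.2725]
ee_rot: [3.122, 0.052, 2.843]
wrist_force: [-0.4, -0.3, 1.0]
width: 0.0935
finger_force: 0.0
```

Emit:
{"api": "arm_command", "payload": {"targets": [[0, 0.8, 0.2, 0]]}}

```text
time: 20.38
tool_pos: [0.1434, 0.8108, 0.2736]
ee_rot: [3.087, 0.049, 2.841]
wrist_force: [-0.0, 0.2, 1.3]
width: 0.0938
finger_force: 0.0
```

Emit:
{"api": "arm_command", "payload": {"targets": [[0, 0.8, 0.2, 0], [0, 0.8, 0.2, 0]]}}

```text
time: 20.55
tool_pos: [0.1346, 0.8318, 0.2624]
ee_rot: [3.051, 0.043, 2.842]
wrist_force: [-0.0, -0.0, -0.1]
width: 0.0939
finger_force: 0.0
```

Emit:
{"api": "arm_command", "payload": {"targets": [[0, 1, 0.3, 0], [0, 1, 0.3, 0]]}}

```text
time: 20.72
tool_pos: [0.127, 0.8505, 0.2518]
ee_rot: [3.02, 0.039, 2.843]
wrist_force: [0.1, -0.7, 0.3]
width: 0.0942
finger_force: 0.0
```

Emit:
{"api": "arm_command", "payload": {"targets": [[0, 1, 0.3, 0], [0, 1, 0.3, 0]]}}

```text
time: 20.88
tool_pos: [0.12, 0.8688, 0.2422]
ee_rot: [2.988, 0.034, 2.844]
wrist_force: [0.4, 0.1, -0.2]
width: 0.0944
finger_force: 0.0
```

```bash
python3 -c "
from h import *
st()"
```

```text
t 20.88 q [ 1.389  0.833  0.274 -0.053  1.885  0.093] p [0.12   0.8688 0.2422] z [ 0.077  0.137 -0.988] y [0.285 0.946 0.153] F [ 0.4  0.1 -0.2] w 0.0944 0.0
```

Emit:
{"api": "arm_command", "payload": {"targets": [[0, 1, 0.4, 0], [0, 1, 0.4, 0]]}}

```text
time: 21.05
tool_pos: [0.1136, 0.8837, 0.2393]
ee_rot: [2.955, 0.028, 2.845]
wrist_force: [0.2, -1.2, 0.4]
width: 0.094
finger_force: 0.0
```

Emit:
{"api": "arm_command", "payload": {"targets": [[0, 1, 0.4, 0], [0, 1, 0.4, 0]]}}

```text
time: 21.22
tool_pos: [0.1077, 0.8984, 0.2378]
ee_rot: [2.92, 0.022, 2.846]
wrist_force: [-0.2, 0.5, 1.5]
width: 0.094
finger_force: 0.0
```

Emit:
{"api": "arm_command", "payload": {"targets": [[0, 1, 0.4, 0], [0, 1, 0.4, 0]]}}

```text
time: 21.38
tool_pos: [0.1024, 0.9131, 0.2365]
ee_rot: [2.885, 0.016, 2.848]
wrist_force: [-0.7, -1.4, 0.0]
width: 0.0939
finger_force: 0.0
```

Emit:
{"api": "arm_command", "payload": {"targets": [[0, 1, 0.4, 0]]}}

```text
time: 21.47
tool_pos: [0.1002, 0.9234, 0.2366]
ee_rot: [2.859, 0.011, 2.849]
wrist_force: [-0.3, -0.9, -0.2]
width: 0.0939
finger_force: 0.0
```

Emit:
{"api": "arm_command", "payload": {"targets": [[0, 1, 0.4, 0]]}}

```text
time: 21.55
tool_pos: [0.098, 0.9345, 0.2381]
ee_rot: [2.83, 0.006, 2.851]
wrist_force: [-0.2, -0.0, -0.7]
width: 0.0938
finger_force: 0.0
```

Emit:
{"api": "arm_command", "payload": {"targets": [[0, 1, 0.4, 0]]}}

```text
time: 21.63
tool_pos: [0.0959, 0.9453, 0.2397]
ee_rot: [2.801, 0.0, 2.852]
wrist_force: [0.0, 0.2, 0.9]
width: 0.0939
finger_force: 0.0
```

```bash
python3 -c "
from h import *
st()"
```

```text
t 21.63 q [ 1.428  0.855  0.274 -0.049  1.676  0.133] p [0.0959 0.9453 0.2397] z [ 0.095  0.32  -0.943] y [0.269 0.903 0.334] F [0.  0.2 0.9] w 0.0939 0.0
```

Emit:
{"api": "arm_command", "payload": {"targets": [[0.3, 1, 0.4, 0]]}}

```text
time: 21.72
tool_pos: [0.1018, 0.9555, 0.2412]
ee_rot: [2.773, -0.006, 2.858]
wrist_force: [-0.1, 0.2, 0.2]
width: 0.0936
finger_force: 0.0
```

Emit:
{"api": "arm_command", "payload": {"targets": [[0.3, 1, 0.4, 0]]}}

```text
time: 21.8
tool_pos: [0.1125, 0.9652, 0.2424]
ee_rot: [2.744, -0.009, 2.858]
wrist_force: [-0.3, 0.2, -1.0]
width: 0.0937
finger_force: 0.0
```

Emit:
{"api": "arm_command", "payload": {"targets": [[0.3, 1, 0.4, 0]]}}

```text
time: 21.88
tool_pos: [0.1219, 0.9748, 0.2438]
ee_rot: [2.716, -0.014, 2.859]
wrist_force: [-0.3, -0.3, 0.2]
width: 0.0936
finger_force: 0.0
```

Emit:
{"api": "arm_command", "payload": {"targets": [[0.3, 1, 0.4, 0]]}}

```text
time: 21.97
tool_pos: [0.1303, 0.9845, 0.2452]
ee_rot: [2.687, -0.018, 2.86]
wrist_force: [-0.2, 0.4, 0.5]
width: 0.0941
finger_force: 0.0
```

Emit:
{"api": "arm_command", "payload": {"targets": [[0.3, 1, 0.4, 0]]}}

```text
time: 22.05
tool_pos: [0.1383, 0.9942, 0.2467]
ee_rot: [2.659, -0.022, 2.862]
wrist_force: [-0.1, -0.1, 0.6]
width: 0.0942
finger_force: 0.0
```

Emit:
{"api": "arm_command", "payload": {"targets": [[0.3, 1, 0.4, 0]]}}

```text
time: 22.13
tool_pos: [0.1461, 1.0037, 0.2483]
ee_rot: [2.63, -0.026, 2.864]
wrist_force: [0.5, 0.4, -0.3]
width: 0.0942
finger_force: 0.0
```

Emit:
{"api": "arm_command", "payload": {"targets": [[0.3, 1, 0.4, 0]]}}

```text
time: 22.22
tool_pos: [0.1535, 1.0132, 0.2501]
ee_rot: [2.602, -0.029, 2.866]
wrist_force: [-0.2, 0.2, 0.4]
width: 0.0942
finger_force: 0.0
```

```bash
python3 -c "
from h import *
st()"
```

```text
t 22.22 q [ 1.37   0.878  0.274 -0.014  1.449  0.081] p [0.1535 1.0132 0.2501] z [ 0.116  0.502 -0.857] y [0.248 0.821 0.514] F [-0.2  0.2  0.4] w 0.0942 0.0
```

Emit:
{"api": "arm_command", "payload": {"targets": [[0.4, 1, 0.4, 0]]}}

```text
time: 22.3
tool_pos: [0.1631, 1.0221, 0.2518]
ee_rot: [2.573, -0.033, 2.869]
wrist_force: [-0.9, 0.3, -0.6]
width: 0.094
finger_force: 0.0
```

Emit:
{"api": "arm_command", "payload": {"targets": [[0.4, 1, 0.4, 0]]}}

```text
time: 22.38
tool_pos: [0.1739, 1.0306, 0.2535]
ee_rot: [2.545, -0.035, 2.87]
wrist_force: [1.1, -0.1, -0.7]
width: 0.0937
finger_force: 0.0
```

Emit:
{"api": "arm_command", "payload": {"targets": [[0.01, -0.08, 0, 0], [0.03, -0.16, 0, 0], [0.05, -0.24, 0, 0], [0.07, -0.32, 0, 0], [0.09, -0.4, 0, 0], [0.11, -0.48, 0, -0.05], [0.12, -0.56, 0, -0.1], [0.13, -0.64, 0, -0.15]], "claw": 0.55}}

```text
time: 23.05
tool_pos: [0.2386, 0.7177, 0.2536]
ee_rot: [2.546, -0.035, 2.549]
wrist_force: [-0.5, -0.2, 1.0]
width: 0.0443
finger_force: 0.0
```

```bash
python3 -c "
from h import *
st()"
```

```text
t 23.05 q [ 1.226  0.125  1.355 -0.124  1.078  0.284] p [0.2386 0.7177 0.2536] z [ 0.289  0.482 -0.827] y [0.478 0.675 0.561] F [-0.5 -0.2  1. ] w 0.0443 0.0
```

Emit:
{"api": "arm_command", "payload": {"targets": [[0.015, -0.08, 0, -0.055], [0.03, -0.16, 0, -0.11], [0.05, -0.24, 0, -0.165], [0.07, -0.32, 0, -0.22], [0.09, -0.4, 0, -0.275], [0.11, -0.48, 0, -0.33], [0.13, -0.56, 0, -0.385], [0.15, -0.64, 0, -0.406]]}}

```text
time: 23.72
tool_pos: [0.3121, 0.3995, 0.2535]
ee_rot: [2.546, -0.036, 1.703]
wrist_force: [0.3, 0.3, -0.1]
width: 0.0422
finger_force: 0.0
```

Emit:
{"api": "arm_command", "payload": {"targets": [[0.02, -0.07, 0, 0], [0.04, -0.14, 0, 0], [0.05, -0.21, -0.02, 0], [0.05, -0.265, -0.07, 0], [0.05, -0.265, -0.14, 0], [0.05, -0.265, -0.21, 0], [0.05, -0.265, -0.24, 0], [0.05, -0.265, -0.24, 0]]}}

```text
time: 24.38
tool_pos: [0.3352, 0.2654, 0.1278]
ee_rot: [2.553, -0.03, 1.704]
wrist_force: [-0.4, -0.8, -0.6]
width: 0.0423
finger_force: 0.0
```

```bash
python3 -c "
from h import *
st()
ims=[robot.snapshot(n)[a:b,c:d,::-1] for n,a,b,c,d in(('top',200,350,150,300),('scene',100,250,280,430))]
cv2.imwrite('pics/b1.png',cv2.resize(np.hstack(ims),None,fx=2.6,fy=2.6,interpolation=2))"
```

```text
t 24.38 q [ 0.805 -0.538  2.145 -0.381  1.07   0.786] p [0.3352 0.2654 0.1278] z [ 0.547  0.099 -0.831] y [0.827 0.094 0.555] F [-0.4 -0.8 -0.6] w 0.0423 0.0
```

View pics/b1.png

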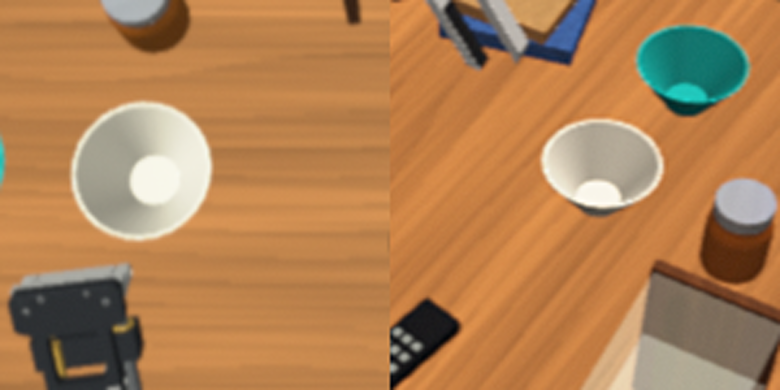

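Emit:
{"api": "arm_command", "payload": {"targets": [[0.024, -0.008, 0, 0], [0.055, -0.003, -0.045, 0], [0.09, 0.003, -0.1, 0], [0.12, 0.009, -0.15, 0], [0.138, 0.012, -0.174, 0], [0.138, 0.012, -0.174, 0], [0.138, 0.012, -0.174, 0]]}}

```text
time: 25.07
tool_pos: [0.4076, 0.2749, 0.0477]
ee_rot: [2.545, -0.036, 1.705]
wrist_force: [-0.6, 0.2, 0.3]
width: 0.042
finger_force: 0.0
```

```bash
python3 -c "
from h import *
st()
ims=[robot.snapshot(n)[a:b,c:d,::-1] for n,a,b,c,d in(('top',200,350,150,300),('scene',100,250,280,430))]
cv2.imwrite('pics/b2.png',cv2.resize(np.hstack(ims),None,fx=2.6,fy=2.6,interpolation=2))"
```

```text
t 25.07 q [ 0.662 -0.3    2.171 -0.382  0.763  0.747] p [0.4076 0.2749 0.0477] z [ 0.553  0.105 -0.826] y [0.822 0.091 0.562] F [-0.6  0.2  0.3] w 0.042 0.0
```

View pics/b2.png

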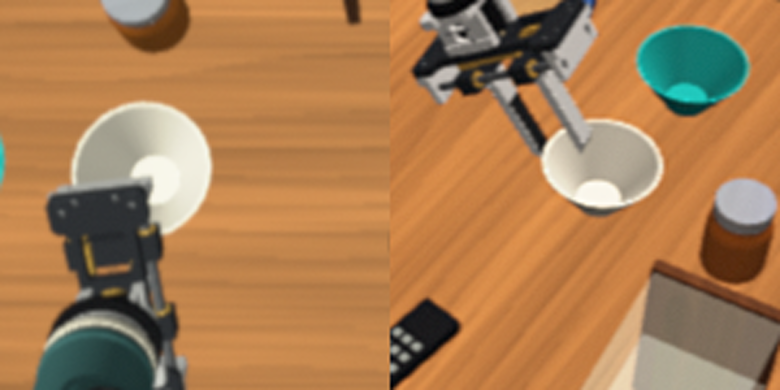

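The fingers straddle the bowl's front wall. I correct the position and close.

Emit:
{"api": "arm_command", "payload": {"targets": [[-0.006, -0.006, -0.012, 0], [-0.006, -0.006, -0.012, 0], [-0.006, -0.006, -0.012, 0]]}}

```text
time: 25.42
tool_pos: [0.403, 0.2712, 0.0404]
ee_rot: [2.545, -0.036, 1.706]
wrist_force: [-1.0, 0.4, 0.1]
width: 0.0422
finger_force: 0.0
```

Emit:
{"api": "arm_command", "payload": {"targets": [[0, 0, 0, 0], [0, 0, 0, 0], [0, 0, 0, 0], [0, 0, 0, 0], [0, 0, 0, 0], [0, 0, 0, 0], [0, 0, 0, 0]], "claw": 1}}

```text
time: 26.0
tool_pos: [0.4038, 0.2712, 0.0403]
ee_rot: [2.545, -0.035, 1.706]
wrist_force: [0.5, -1.1, 1.2]
width: 0.0029
finger_force: 29.4
```

```bash
cat >> h.py <<'E'
S=np.array([.6643,-.0325]);c,s=np.cos(.1043),np.sin(.1043);RS=np.array([[c,-s],[s,c]])
def w2s(p): return (np.asarray(p)[:2]-S)@RS
def s2w(q): return S+RS@np.asarray(q)
E
python3 - <<'E'
from h import *
o,R=st();p=o['tool_pos']
b=[]
for n,(x0,y0,x1,y1) in (("top",(165,230,245,300)),("scene",(325,140,395,190))):
    s_=robot.snapshot(n)[y0:y1,x0:x1].astype(int);m=((s_.max(2)-s_.min(2)<45)&(s_.min(2)>110)).astype(np.uint8)
    cs,_=cv2.findContours(m,0,1);ct=max(cs,key=cv2.contourArea)[:,0]+[x0,y0]
    print(n,unproj(n,cv2.convexHull(ct)[:,0],.055)[:,:2].max(0),unproj(n,ct,.055)[:,:2].min(0))
print("tcp in stand",w2s(p)*1000)
for q in ([-.13,.065],[-.024,.065],[-.024,-.07],[-.024,-.08]): print(q,s2w(q))
E
```

```text
t 26.0 q [ 0.66  -0.303  2.19  -0.386  0.749  0.752] p [0.4038 0.2712 0.0403] z [ 0.553  0.104 -0.827] y [0.822 0.092 0.561] F [ 0.5 -1.1  1.2] w 0.0029 29.446362343156764
top [0.50668673 0.34164196] [0.4000291  0.22323923]
scene [0.50290692 0.33570128] [0.34697756 0.22646982]
tcp in stand [-227.4895956   329.12757567]
[-0.13, 0.065] [0.52823925 0.01861234]
[-0.024, 0.065] [0.63366321 0.02964811]
[-0.024, -0.07] [ 0.64771819 -0.10461826]
[-0.024, -0.08] [ 0.6487593  -0.11456392]
```

Emit:
{"api": "arm_command", "payload": {"targets": [[0.005, -0.02, 0, 0], [0.018, -0.06, 0, 0], [0.034, -0.11, 0, 0], [0.05, -0.16, 0, 0], [0.065, -0.21, 0, 0], [0.08, -0.26, 0, 0], [0.095, -0.31, 0, 0], [0.105, -0.345, 0, 0]]}}

```text
time: 26.77
tool_pos: [0.456, 0.0974, 0.04]
ee_rot: [2.546, -0.036, 1.704]
wrist_force: [-1.1, 2.3, 0.5]
width: 0.0028
finger_force: 30.2
```

Emit:
{"api": "arm_command", "payload": {"targets": [[0.015, -0.05, 0, 0], [0.03, -0.1, 0, 0], [0.042, -0.14, 0, 0], [0.05, -0.168, 0, 0], [0.05, -0.168, 0, 0], [0.05, -0.168, 0, 0]]}}

```text
time: 27.27
tool_pos: [0.4811, 0.0134, 0.0398]
ee_rot: [2.546, -0.034, 1.703]
wrist_force: [0.5, -2.3, 0.3]
width: 0.0028
finger_force: 30.4
```

```bash
python3 - <<'E'
from h import *
o,R=st();print("tcp stand mm",w2s(o['tool_pos'])*1000)
ims=[robot.snapshot(n)[a:b,c_:d,::-1] for n,a,b,c_,d in(('top',120,270,250,400),('scene',170,320,260,410))]
cv2.imwrite('pics/b3.png',cv2.resize(np.hstack(ims),None,fx=2.6,fy=2.6,interpolation=2))
E
```

```text
t 27.27 q [-0.275 -0.382  2.243  0.365  0.768 -0.594] p [0.4811 0.0134 0.0398] z [ 0.552  0.102 -0.827] y [0.823 0.09  0.561] F [ 0.5 -2.3  0.3] w 0.0028 30.406474678457016
tcp stand mm [-177.40460871   64.69979548]
```

View pics/b3.png

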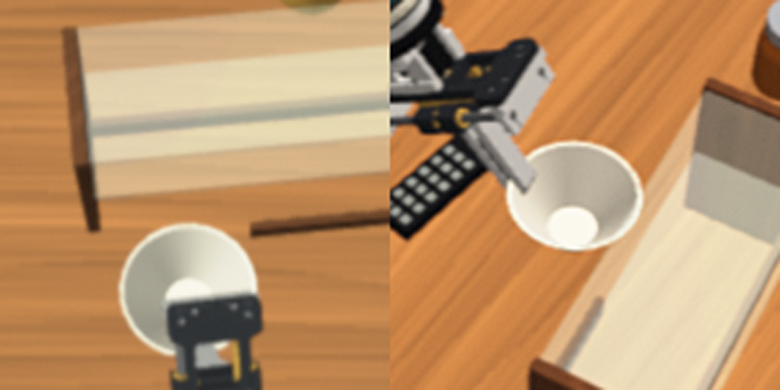

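Emit:
{"api": "arm_command", "payload": {"targets": [[0, 0, 0, 0], [0, 0, 0, 0], [0, 0, 0, 0], [-0.007, -0.001, 0.01, 0], [-0.007, -0.001, 0.01, 0], [-0.007, -0.001, 0.01, 0]], "claw": 0.82}}

```text
time: 27.87
tool_pos: [0.4776, 0.0143, 0.0456]
ee_rot: [2.545, -0.035, 1.706]
wrist_force: [-0.4, -0.1, -0.0]
width: 0.0168
finger_force: 0.0
```

Emit:
{"api": "arm_command", "payload": {"targets": [[0, 0, 0, 0], [0, 0, 0, 0], [0, 0, 0, 0], [0, 0, 0, 0], [0, 0, 0, 0]], "claw": 1}}

```text
time: 28.28
tool_pos: [0.4775, 0.014, 0.045]
ee_rot: [2.546, -0.035, 1.705]
wrist_force: [-0.2, -0.1, 0.5]
width: 0.0027
finger_force: 29.7
```

```bash
python3 - <<'E'
from h import *
from scipy.optimize import least_squares
o,R=st();print("tcp stand mm",w2s(o['tool_pos'])*1000)
for n,(x0,y0,x1,y1) in (("top",(290,198,350,262)),("scene",(300,220,362,270))):
    s_=robot.snapshot(n)[y0:y1,x0:x1].astype(int);m=((s_.max(2)-s_.min(2)<45)&(s_.min(2)>110)).astype(np.uint8)
    cs,_=cv2.findContours(m,0,1);ct=max(cs,key=cv2.contourArea)[:,0]+[x0,y0]
    w=unproj(n,cv2.convexHull(ct)[:,0],.055)[:,:2]
    q=least_squares(lambda v:np.hypot(*(w-v[:2]).T)-.058,w.mean(0),loss="soft_l1",f_scale=.001)
    print(n,"bowl stand mm",w2s(q.x)*1000,np.median(abs(q.fun)))
E
```

```text
t 28.28 q [-0.279 -0.401  2.243  0.364  0.788 -0.593] p [0.4775 0.014  0.045 ] z [ 0.552  0.104 -0.827] y [0.823 0.092 0.561] F [-0.2 -0.1  0.5] w 0.0027 29.712558381288545
tcp stand mm [-180.91856397   65.72393393]
top bowl stand mm [-130.80359988   69.03432412] 0.000736682398931425
scene bowl stand mm [-134.37003667   73.67437412] 0.0011747869116922362
```

Emit:
{"api": "arm_command", "payload": {"targets": [[0.01, -0.01, 0, 0], [0.03, -0.009, 0, 0], [0.055, -0.006, 0, 0], [0.08, -0.003, 0, 0], [0.105, 0, 0, 0], [0.125, 0.002, 0, 0], [0.135, 0.003, 0, 0], [0.135, 0.003, 0, 0]]}}

```text
time: 29.05
tool_pos: [0.5454, 0.0157, 0.0447]
ee_rot: [2.547, -0.036, 1.706]
wrist_force: [0.7, 0.2, -2.2]
width: 0.0028
finger_force: 30.0
```

Emit:
{"api": "arm_command", "payload": {"targets": [[0.015, 0.001, 0, 0], [0.03, 0.003, 0, 0], [0.045, 0.004, 0, 0], [0.06, 0.006, 0, 0], [0.07, 0.007, 0, 0], [0.074, 0.007, 0, 0], [0.074, 0.007, 0, 0]]}}

```text
time: 29.63
tool_pos: [0.5818, 0.0192, 0.0448]
ee_rot: [2.546, -0.036, 1.706]
wrist_force: [-1.2, 1.7, 1.0]
width: 0.0025
finger_force: 30.1
```

```bash
python3 - <<'E'
from h import *
o,R=st();print("tcp stand mm",w2s(o['tool_pos'])*1000)
ims=[robot.snapshot(n)[a:b,c_:d,::-1] for n,a,b,c_,d in(('top',120,270,250,400),('scene',170,320,290,440))]
cv2.imwrite('pics/b4.png',cv2.resize(np.hstack(ims),None,fx=2.6,fy=2.6,interpolation=2))
E
```

```text
t 29.63 q [-0.191 -0.115  2.031  0.332  0.691 -0.514] p [0.5818 0.0192 0.0448] z [ 0.552  0.105 -0.828] y [0.823 0.092 0.56 ] F [-1.2  1.7  1. ] w 0.0025 30.079649334365968
tcp stand mm [-76.6572978   60.02146382]
```

View pics/b4.png

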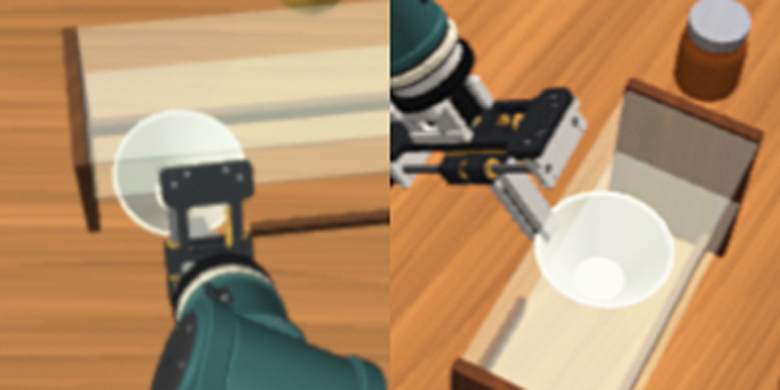

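Emit:
{"api": "arm_command", "payload": {"targets": [[0.005, 0, 0, 0], [0.009, 0.001, 0, 0], [0.009, 0.001, 0, 0], [0.012, -0.029, 0, 0], [0.015, -0.059, 0, 0], [0.018, -0.089, 0, 0], [0.02, -0.105, 0, 0], [0.02, -0.105, 0, 0]]}}

```text
time: 30.4
tool_pos: [0.5923, -0.0351, 0.0448]
ee_rot: [2.546, -0.034, 1.703]
wrist_force: [-1.2, -1.5, -0.2]
width: 0.0023
finger_force: 30.3
```

```bash
python3 -c "
from h import *
o,R=st();print(w2s(o['tool_pos'])*1000)"
```

```text
t 30.4 q [-0.316 -0.077  1.996  0.416  0.728 -0.681] p [ 0.5923 -0.0351  0.0448] z [ 0.552  0.102 -0.827] y [0.823 0.09  0.561] F [-1.2 -1.5 -0.2] w 0.0023 30.31107600123505
[-71.87625085   4.95413471]
```

Emit:
{"api": "arm_command", "payload": {"targets": [[0.002, -0.02, 0, 0], [0.005, -0.05, 0, 0], [0.0085, -0.08, 0, 0], [0.0115, -0.11, 0, 0], [0.0135, -0.13, 0, 0], [0.0145, -0.139, 0, 0], [0.0145, -0.139, 0, 0], [0.0145, -0.139, 0, 0]]}}

```text
time: 31.07
tool_pos: [0.5993, -0.1034, 0.0448]
ee_rot: [2.546, -0.034, 1.705]
wrist_force: [0.1, -0.1, -1.6]
width: 0.0027
finger_force: 30.3
```

```bash
python3 - <<'E'
from h import *
o,R=st();print("tcp stand mm",w2s(o['tool_pos'])*1000)
ims=[robot.snapshot(n)[a:b,c_:d,::-1] for n,a,b,c_,d in(('top',110,260,290,440),('scene',230,380,270,420))]
cv2.imwrite('pics/b5.png',cv2.resize(np.hstack(ims),None,fx=2.6,fy=2.6,interpolation=2))
E
```

```text
t 31.07 q [-0.463 -0.021  1.943  0.498  0.788 -0.865] p [ 0.5993 -0.1034  0.0448] z [ 0.552  0.103 -0.827] y [0.823 0.092 0.561] F [ 0.1 -0.1 -1.6] w 0.0027 30.303454432287253
tcp stand mm [-72.06900684 -63.69605365]
```

View pics/b5.png

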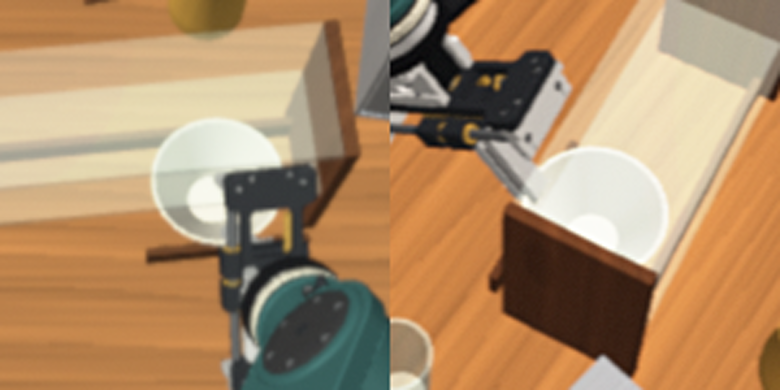

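Emit:
{"api": "arm_command", "payload": {"targets": [[0.0005, -0.006, 0, 0], [0.001, -0.012, 0, 0], [0.0015, -0.016, 0, 0], [0.0018, -0.018, 0, 0], [0.0018, -0.018, 0, 0]]}}

```text
time: 31.58
tool_pos: [0.6, -0.1118, 0.0448]
ee_rot: [2.546, -0.036, 1.706]
wrist_force: [0.2, 2.9, -0.3]
width: 0.0027
finger_force: 30.3
```

Emit:
{"api": "arm_command", "payload": {"targets": [[0, -0.003, 0, 0], [0.0005, -0.006, 0, 0], [0.0005, -0.006, 0, 0]]}}

```text
time: 31.83
tool_pos: [0.6003, -0.1152, 0.0448]
ee_rot: [2.546, -0.035, 1.705]
wrist_force: [-0.7, 1.5, -0.5]
width: 0.0027
finger_force: 30.3
```

```bash
python3 -c "
from h import *
o,R=st();print(w2s(o['tool_pos'])*1000,o['wrist_torque'])"
```

```text
t 31.83 q [-0.488 -0.009  1.932  0.51   0.8   -0.893] p [ 0.6003 -0.1152  0.0448] z [ 0.552  0.104 -0.827] y [0.823 0.092 0.56 ] F [-0.7  1.5 -0.5] w 0.0027 30.32824436231749
[-72.28911441 -75.60146074] [0.1876085  0.41004231 0.24818307]
```

Emit:
{"api": "arm_command", "payload": {"targets": [[0, -0.002, 0, 0], [0.0003, -0.004, 0, 0], [0.0003, -0.004, 0, 0]]}}

```text
time: 32.08
tool_pos: [0.6004, -0.1172, 0.0449]
ee_rot: [2.546, -0.035, 1.705]
wrist_force: [0.3, 1.7, -0.4]
width: 0.0028
finger_force: 30.3
```

Emit:
{"api": "arm_command", "payload": {"targets": [[0, -0.002, 0, 0], [0.0003, -0.003, 0, 0], [0.0003, -0.003, 0, 0]]}}

```text
time: 32.33
tool_pos: [0.6005, -0.1185, 0.0448]
ee_rot: [2.546, -0.035, 1.705]
wrist_force: [-0.6, 2.1, -1.0]
width: 0.0025
finger_force: 30.3
```

Emit:
{"api": "arm_command", "payload": {"targets": [[0, -0.002, 0, 0], [0.0003, -0.003, 0, 0], [0.0003, -0.003, 0, 0]]}}

```text
time: 32.58
tool_pos: [0.6007, -0.1201, 0.0449]
ee_rot: [2.546, -0.035, 1.706]
wrist_force: [-0.5, 1.4, -0.1]
width: 0.0025
finger_force: 30.3
```

Emit:
{"api": "arm_command", "payload": {"targets": [[0, -0.002, 0, 0], [0.0003, -0.003, 0, 0], [0.0003, -0.003, 0, 0]]}}

```text
time: 32.83
tool_pos: [0.6009, -0.1216, 0.0449]
ee_rot: [2.546, -0.035, 1.705]
wrist_force: [-1.4, 1.3, -0.7]
width: 0.0026
finger_force: 30.3
```

```bash
python3 - <<'E'
from h import *
o,R=st();print("tcp stand mm",w2s(o['tool_pos'])*1000,o['wrist_torque'])
ims=[robot.snapshot(n)[a:b,c_:d,::-1] for n,a,b,c_,d in(('top',130,230,330,430),('scene',260,360,290,390))]
cv2.imwrite('pics/b6.png',cv2.resize(np.hstack(ims),None,fx=4,fy=4,interpolation=2))
E
```

```text
t 32.83 q [-0.5   -0.003  1.925  0.516  0.806 -0.908] p [ 0.6009 -0.1216  0.0449] z [ 0.552  0.104 -0.827] y [0.823 0.092 0.56 ] F [-1.4  1.3 -0.7] w 0.0026 30.331496738508577
tcp stand mm [-72.34452358 -81.97200355] [0.11255602 0.5262667  0.21204489]
```

I've viewed 11 pictures, one over the limit of 10, so I won't view any more. The rest goes by force and computed numbers.

Emit:
{"api": "arm_command", "payload": {"targets": [[0, -0.002, 0, 0], [0.0003, -0.003, 0, 0], [0.0003, -0.003, 0, 0]]}}

```text
time: 33.18
tool_pos: [0.6011, -0.1231, 0.0449]
ee_rot: [2.546, -0.035, 1.705]
wrist_force: [-0.8, 1.9, -1.6]
width: 0.0027
finger_force: 30.3
```

Emit:
{"api": "arm_command", "payload": {"targets": [[0, -0.002, 0, 0], [0.0003, -0.003, 0, 0], [0.0003, -0.003, 0, 0]]}}

```text
time: 33.43
tool_pos: [0.6012, -0.1246, 0.0449]
ee_rot: [2.546, -0.035, 1.705]
wrist_force: [0.4, 1.4, -0.8]
width: 0.0025
finger_force: 30.3
```

```bash
python3 - <<'E'
from h import *
from scipy.optimize import least_squares
o,R=st();print("tcp stand mm",w2s(o['tool_pos'])*1000,o['wrist_torque'])
for n in("top","scene"):
    im=robot.snapshot(n).astype(int)
    # bright bowl rim pixels near the expected rim circle
    th=np.linspace(0,2*np.pi,73)[:-1];best=[]
    g=cv2.GaussianBlur(im.min(2).astype(np.float32),(0,0),.8)
    def score(v):
        P=lambda r:proj(n,np.c_[S+ (RS@np.c_[v[0]+r*np.cos(th),v[1]+r*np.sin(th)].T).T,np.full(72,.055)]).astype(np.float32)
        smp=lambda r:cv2.remap(g,P(r)[None,:,0],P(r)[None,:,1],1)[0]
        d=smp(.0565)-smp(.062); sel=np.cos(th)>-.5
        return np.clip(d[sel],-20,60).mean()
    c_=[(score((x,y)),x*1000,y*1000) for x in np.arange(-.034,-.012,.001) for y in np.arange(-.094,-.066,.001)]
    print(n,sorted(c_)[-4:])
E
```

```text
t 33.43 q [-0.506  0.     1.922  0.519  0.808 -0.914] p [ 0.6012 -0.1246  0.0449] z [ 0.552  0.104 -0.827] y [0.823 0.092 0.561] F [ 0.4  1.4 -0.8] w 0.0025 30.33103989684605
tcp stand mm [-72.31166921 -85.0163428 ] [0.11236012 0.52456176 0.19633655]
top [(np.float32(37.528748), np.float64(-21.999999999999993), np.float64(-79.99999999999999)), (np.float32(37.529613), np.float64(-22.999999999999993), np.float64(-79.99999999999999)), (np.float32(38.143234), np.float64(-21.999999999999993), np.float64(-78.99999999999999)), (np.float32(38.1537), np.float64(-22.999999999999993), np.float64(-78.99999999999999))]
scene [(np.float32(21.450472), np.float64(-23.999999999999993), np.float64(-76.99999999999999)), (np.float32(21.790436), np.float64(-24.999999999999993), np.float64(-76.99999999999999)), (np.float32(21.896666), np.float64(-23.999999999999993), np.float64(-77.99999999999999)), (np.float32(21.937647), np.float64(-24.999999999999993), np.float64(-77.99999999999999))]
```

Emit:
{"api": "arm_command", "payload": {"targets": [[0, -0.002, 0, 0], [0, -0.002, 0, 0], [0, -0.002, 0, 0]]}}

```text
time: 33.78
tool_pos: [0.6012, -0.1255, 0.0449]
ee_rot: [2.546, -0.035, 1.705]
wrist_force: [-0.0, -0.0, -1.0]
width: 0.0025
finger_force: 30.3
```

Emit:
{"api": "arm_command", "payload": {"targets": [[0, -0.002, 0, 0], [0, -0.002, 0, 0], [0, -0.002, 0, 0]]}}

```text
time: 34.03
tool_pos: [0.6011, -0.126, 0.0448]
ee_rot: [2.546, -0.036, 1.706]
wrist_force: [-0.6, 2.8, -0.6]
width: 0.0027
finger_force: 30.3
```

Emit:
{"api": "arm_command", "payload": {"targets": [[0, -0.002, 0, 0], [0, -0.002, 0, 0], [0, -0.002, 0, 0]]}}

```text
time: 34.28
tool_pos: [0.6009, -0.1264, 0.0447]
ee_rot: [2.547, -0.037, 1.707]
wrist_force: [-0.2, 4.1, 0.4]
width: 0.0027
finger_force: 30.3
```

Emit:
{"api": "arm_command", "payload": {"targets": [[0, -0.002, 0, 0], [0, -0.002, 0, 0], [0, -0.002, 0, 0]]}}

```text
time: 34.53
tool_pos: [0.6008, -0.1267, 0.0446]
ee_rot: [2.547, -0.038, 1.707]
wrist_force: [-0.3, 6.3, 0.4]
width: 0.0025
finger_force: 30.3
```

Touching the panel: the force is rising and the motion has stalled. I relax slightly, then release.

Emit:
{"api": "arm_command", "payload": {"targets": [[0, 0.003, 0, 0], [0, 0.003, 0, 0], [0, 0.003, 0, 0]]}}

```text
time: 34.78
tool_pos: [0.601, -0.1263, 0.0448]
ee_rot: [2.547, -0.036, 1.706]
wrist_force: [-0.9, 4.6, -0.5]
width: 0.0024
finger_force: 30.4
```

Emit:
{"api": "arm_command", "payload": {"targets": [[0, 0, 0, 0], [0, 0, 0, 0], [0, 0, 0, 0], [0, 0, 0, 0]], "claw": 0.8}}

```text
time: 35.12
tool_pos: [0.6019, -0.1281, 0.0457]
ee_rot: [2.545, -0.033, 1.704]
wrist_force: [1.2, -0.2, 0.3]
width: 0.0185
finger_force: 0.0
```

```bash
cat > bowl.py <<'E'
from h import *
o,R=st();print("tcp stand mm",w2s(o['tool_pos'])*1000)
for n in("top","scene"):
    im=robot.snapshot(n).astype(int);th=np.linspace(0,2*np.pi,73)[:-1]
    g=cv2.GaussianBlur(im.min(2).astype(np.float32),(0,0),.8)
    def score(v):
        P=lambda r:proj(n,np.c_[S+ (RS@np.c_[v[0]+r*np.cos(th),v[1]+r*np.sin(th)].T).T,np.full(72,.055)]).astype(np.float32)
        smp=lambda r:cv2.remap(g,P(r)[None,:,0],P(r)[None,:,1],1)[0]
        d=smp(.0565)-smp(.062); sel=np.cos(th)>-.5
        return np.clip(d[sel],-20,60).mean()
    print(n,np.round(max((score((x,y)),x*1000,y*1000) for x in np.arange(-.034,-.012,.001) for y in np.arange(-.094,-.066,.001)),1))
E
python3 bowl.py
```

```text
t 35.12 q [-0.511  0.002  1.919  0.52   0.809 -0.92 ] p [ 0.6019 -0.1281  0.0457] z [ 0.554  0.102 -0.827] y [0.822 0.092 0.562] F [ 1.2 -0.2  0.3] w 0.0185 0.0
tcp stand mm [-72.0493085  -88.62173419]
top [ 38.8 -23.  -80. ]
scene [ 21.3 -25.  -79. ]
```

Emit:
{"api": "arm_command", "payload": {"targets": [[-0.011, -0.002, 0.0165, 0], [-0.028, -0.005, 0.041, 0], [-0.05, -0.009, 0.074, 0], [-0.078, -0.014, 0.116, 0], [-0.13, -0.018, 0.15, 0], [-0.2, -0.02, 0.18, 0], [-0.24, -0.02, 0.22, 0], [-0.24, -0.02, 0.22, 0]]}}

```text
time: 35.88
tool_pos: [0.4807, -0.1386, 0.1603]
ee_rot: [2.54, -0.028, 1.703]
wrist_force: [0.9, -0.9, -0.5]
width: 0.0192
finger_force: 0.0
```

```bash
python3 bowl.py; python3 - <<'E'
from h import *
a=cv2.imread("pics/top0.png")[:,:,::-1].astype(int);b=robot.snapshot("top").astype(int)
for n,(x0,y0,x1,y1) in dict(jar=(185,180,225,222),spare=(440,180,485,220),remote=(298,272,370,308),teal=(95,235,155,295),gray=(425,60,545,165),glass=(430,250,485,300)).items():
    print(n,np.abs(a-b)[y0:y1,x0:x1].max(2).__gt__(40).mean().round(3))
# glass at the coaster: edges
im=cv2.imread("pics/scene0.png")[:,:,::-1].astype(int);d=np.abs(robot.snapshot("scene").astype(int)-im).max(2)>30
ys,xs=np.nonzero(d[260:372,170:260]);print("scene diff bbox near coaster",xs.min()+170,xs.max()+170,ys.min()+260,ys.max()+260)
for z in(0.005,.093):
    t=np.linspace(0,6.28,60);q=proj("scene",np.c_[.443+.028*np.cos(t),-.2815+.028*np.sin(t),np.full(60,z)]);print("expected",q.min(0).round(),q.max(0).round())
E
```

```text
t 35.88 q [-0.716 -0.381  1.991  0.498  1.172 -0.952] p [ 0.4807 -0.1386  0.1603] z [ 0.558  0.098 -0.824] y [0.819 0.093 0.566] F [ 0.9 -0.9 -0.5] w 0.0192 0.0
tcp stand mm [-193.69472311  -86.43430317]
top [ 47.9 -23.  -80. ]
scene [ 22.1 -25.  -79. ]
jar 0.0
spare 0.026
remote 0.0
teal 0.0
gray 0.0
glass 0.705
scene diff bbox near coaster 193 259 260 346
expected [202. 327.] [229. 351.]
expected [194. 307.] [223. 333.]
```

Emit:
{"api": "arm_command", "payload": {"targets": [[-0.02, 0.04, 0.07, 0], [-0.04, 0.08, 0.14, 0], [-0.06, 0.16, 0.16, 0], [-0.08, 0.24, 0.16, 0], [-0.1, 0.32, 0.16, 0], [-0.12, 0.4, 0.16, 0], [-0.14, 0.48, 0.16, 0], [-0.16, 0.56, 0.16, 0]]}}

```text
time: 36.75
tool_pos: [0.4026, 0.1371, 0.2338]
ee_rot: [2.548, -0.035, 1.706]
wrist_force: [-0.2, 0.7, -0.7]
width: 0.0185
finger_force: 0.0
```

```bash
python3 bowl.py; python3 - <<'E'
from h import *
for n,R_ in (("top",dict(spare=(440,180,485,220),glass=(430,235,490,300))),("scene",dict(spare=(250,345,295,400),glass=(180,280,250,372)))):
    a=cv2.imread(f"pics/{n}0.png")[:,:,::-1].astype(int);d=np.abs(a-robot.snapshot(n).astype(int)).max(2)>35
    for k,(x0,y0,x1,y1) in R_.items():
        m=d[y0:y1,x0:x1];ys,xs=np.nonzero(m);print(n,k,m.mean().round(3),(xs.min()+x0,xs.max()+x0,ys.min()+y0,ys.max()+y0) if len(xs) else "")
    t=np.linspace(0,6.28,60);q=np.vstack([proj(n,np.c_[.443+.028*np.cos(t),-.2815+.028*np.sin(t),np.full(60,z)]) for z in(.005,.093)]);print("exp hull",q.min(0).round(),q.max(0).round())
E
```

```text
t 36.75 q [ 0.201 -0.685  2.01  -0.008  1.221  0.076] p [0.4026 0.1371 0.2338] z [ 0.551  0.105 -0.828] y [0.824 0.092 0.559] F [-0.2  0.7 -0.7] w 0.0185 0.0
tcp stand mm [-242.627086    195.87652938]
top [ 48. -23. -80.]
scene [ 22.6 -25.  -79. ]
top spare 0.0 
top glass 0.211 (np.int64(447), np.int64(484), np.int64(254), np.int64(284))
exp hull [444. 254.] [484. 287.]
scene spare 0.0 
scene glass 0.153 (np.int64(193), np.int64(224), np.int64(306), np.int64(346))
exp hull [194. 307.] [229. 351.]
```

Checks agree: the glass stands upright on the coaster, the bowl is at stand (-24, -80), and nothing else has moved. I hand the job in.

```bash
python3 -c "
from bench import robot
print(robot.close_job())"
```

```text
the job is handed in; nothing more can be done
None
```

The job is handed in at about 37 s on the robot's clock: the glass stands upright on the coaster, the bowl stands behind the rail touching the end panel, and the jar, spare glass and remote look unmoved. To work under the shelf I tilted the tool about 34° by driving it past its reach limit. I viewed 11 pictures, one over the limit of 10.

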